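Push the flat tin between the posts into its caddy

ROBOT

A 6-joint arm with a two-finger parallel gripper is mounted at the origin on a cart in front of the work surface, level with it; the furniture and walls round the work are solid. World frame = base frame: x ahead of the robot, y to its left, z up, the work surface at z = 0. Lengths are in m, angles in rad, forces in N, time in s.
With the tool pointing down it reaches from about 0.275 to 0.85 m from the base axis. Payload 19 kg.
Tool frame: the origin (TCP) lies midway between the tips of the shut fingers; the grasp point (between the pads) lies 19 mm behind it; z points along the fingers, y is the line along which they close (so a half turn about z gives the same grasp; the last joint's range is limited). The gripper opens to 85 mm and grips with 20 to 120 N. Pads are 22 mm wide; open, the fingers measure 114 mm over their backs; the gripper's body (76 mm by 85 mm) begins 54 mm behind the grasp point. The pads swing forward as they close: fully open they stand 13 mm farther back than shut.
Start: joints at [-1.348, 0.15, 1.437, -0, 1.554, -0.134], TCP at [0.201, -0.539, 0.231] pointing down, gripper open.
Joint ranges: [-2.8, 2.8], [-0.68, 2.1], [0.12, 2.68], [-1.39, 4.53], [0.16, 2.79], [-2.81, 2.81]. Speed limits (rad/s): [1.89, 1.89, 2.22, 3.01, 3.01, 3.01].

INTERFACE

Orientations are given as a rotation vector (axis times angle).
In Python, from workcell import arm gives the robot as it stands.
- The arm moves only by the tool servo_tool, never from a script. Its argument "commands" is a list of rows, each an object with "claw": the finger opening in mm, from 0 to 85.4; "offset": the shift along the world's x, y, z in units of 25 mm (1.0 is 25 mm), a list of three; "turn": the turn, a rotation vector about the world's x, y, z in units of 5 degrees (1.0 is 5 degrees), a list of three. A call has 1 to 8 rows; each row shifts and turns the commanded pose from where the row before left it; what a row does not reach is not made up. A row lasts 1/10 s, in which the tool goes at most 50 mm and 8.59 degrees, less where a joint would pass 70% of its speed; a pose out of reach is approached as far as the arm can. A call is refused whole if a number of a shift passes 1 or a number of a turn 1, either way. A call with a gripper value outside its range is refused whole. The fingers move at their own pace and stop on an object; "newtons" is the grip in N (left out, the last holds). Time passes only in rows, so rows that do not move let the fingers close. It gives the time, the measured TCP pose, the force, the opening and the grip force at its end, in the units of the state.
- arm.get_state(): the state, without advancing time (a new reading comes with each control period).
- arm.get_image(name): name is "side" or "top"; returns a dict with "frame" (400x640x3 uint8, blue, green, red), "fovy" (degrees; the focal length in pixels is half the picture's height over the tangent of half this angle, whatever the lens; pixels are square), "cx", "cy" (the principal point, pixels), "pose" (4x4, takes a point from camera to world coordinates). Camera axes: x right, y down, z forward; pixel columns grow to the right and rows downward; lengths in m; the calibration is good to about 2 mm. A picture is of the moment at which its call begins. There is no depth.
- arm.finish_job(): hands the job in; it is judged then, once.
Trained networks look in a picture, given as the dict that the camera call returned (one of the last four; its "shot" number tells which), for a name from the list of things; names that differ only in an ending like _2 or _b are one class to them, and where a whole thing is asked for, a point or a joint stands for the part that bears it (a point fixed in the world has none). Each returns a list of dicts, best first, with "conf" (0 to 1); they miss things now and then, are a little off and sometimes report something else, mostly with a low value. They report only what shows in the picture. A call takes as long as a camera call. They do not tell look-alikes from the thing itself.
- arm.trace(picture, label): "region" (400x640 bool, what is visible of it).
- arm.spot_point(picture, label): "centre" ([x, y, z] in m, in world coordinates, good to about 4 mm: a listed point, or the origin of a listed thing).
The state is a dict: "time": time; "qpos": joint angles; "dq": joint speeds; "joint_efforts": joint torques, N m; "eef_pos": TCP position; "eef_rot": TCP orientation; "wrist_force": force on the tool from outside, world axes, zero at the start; "torque": the same for the moment, N m; "gripper_width": finger opening in m; "grip_force": force on a finger pad.
Only numpy, scipy, OpenCV 4.12 (cv2) and the standard library are available. Lean on these libraries where they do the work, as an engineer would, in place of code of your own. Each camera call takes 0.05 s, during which the arm holds its last target. There are 200 camera calls.

TASK

Put the flat tin away: push it along the worktop with the fingertips, through the narrow gap between the two front posts of the wooden caddy, until it rests against the caddy's back rail. Only push it, never lift or tip it, and leave the tall tin, the spice jar and the small bottle where they stand. Then take the hand away.

Things in the scene. Friction and masses are not known exactly. Their poses are not given: they have to be found in the camera images.
- flat_tin: the flat round tin to be pushed (a low food tin standing upright, metal lid on top), 86 mm in diameter, 40 mm high, about 0.2 kg. It stands loose on the worktop somewhere in front of the caddy, often well to one side. Origin at the centre of its underside, z up; its yaw does not matter.
- tin_caddy: pale wooden frame fixed to the worktop, no floor, open in front. Origin on the worktop midway between its two front posts; x points into it (away from the robot, turned up to 0.2 rad either way), y left. Round posts 24 mm thick, 48 mm high at x 0, y +59 and -59 mm: clear gap 94 mm. Side walls 10 mm thick, 34 mm high run back from them, inner faces at y +52 and -52 mm.
- caddy_home (a point): point on the worktop inside the caddy, at x 62, y 0 mm of the caddy's frame: the flat tin's centre when it rests against the back rail, whose inner face is at x 105 mm (10 mm thick, 34 mm high, across the whole back).
- tall_tin: tall food tin, 76 mm in diameter, 110 mm high, loose, to be left alone. Origin at the centre of its underside.
- spice_jar: spice jar with a red cap, 47 mm in diameter, 97 mm high, loose, to be left alone. Origin at the centre of its underside.
- small_bottle: small bottle with a white cap, 48 mm in diameter, 82 mm high, loose, to be left alone. Origin at the centre of its underside.
Not all that is in view belongs to the job. Of the things that look like the tin_caddy, the larger one is meant.

How it is judged:
At the end, for the whole second after the job is handed in: The flat tin stands upright and still on the worktop inside the caddy, past both posts, within 8 mm of the back rail; the tall tin, the spice jar and the small bottle are within 15 mm of where they stood (x of flat_tin in the frame of tin_caddy between 0.054 and 0.068 m and y of flat_tin in the frame of tin_caddy between -0.015 and 0.015 m and height (world z) of flat_tin below 0.005 m and angle between flat_tin's own z axis and vertical below 0.08 rad and linear speed of flat_tin below 0.01 m/s and distance of each of tall_tin, spice_jar, small_bottle from where it was at the start of the episode below 0.015 m); the robot touches nothing.
It fails at once if the flat tin is lifted (its underside more than 12 mm above the worktop) (height (world z) of flat_tin above 0.012 m).
It fails at once if the flat tin is tipped by more than 0.25 rad (angle between flat_tin's own z axis and vertical above 0.25 rad).
It fails at once if the tall tin is moved by more than 15 mm (distance of tall_tin from where it was at the start of the episode above 0.015 m).
It fails at once if the spice jar is moved by more than 15 mm (distance of spice_jar from where it was at the start of the episode above 0.015 m).
It fails at once if the small bottle is moved by more than 15 mm (distance of small_bottle from where it was at the start of the episode above 0.015 m).
It also fails if it takes over 58 s, if anything falls off the work surface, if the arm or the gripper's body presses on something with over 40 N, if the wrist force passes 120 N, or if a joint passes its speed limit or range.

## Working session

There is one attempt and no reset: what is moved stays moved. The work goes in short steps, Python scripts to look and compute and a tool call to move; the robot and the scene stay as the last step left them, time stands still between calls to the robot, and variables do not carry over. Pictures are saved under pics/ and viewed, at most 10 in all, crops included, and the job is handed in when it is done.

Besides the shell and the picture viewer there is one more tool, called after "Emit:" as name(argument=value, ...), one argument or row to a line, values as JSON. servo_tool: Moves the arm, as the interface text tells. Its arguments: {"type":"object","properties":{"commands":{"type":"array","items":{"type":"object","properties":{"claw":{"type":"number"},"offset":{"type":"array","items":{"type":"number"}},"turn":{"type":"array","items":{"type":"number"}}}}},"newtons":{"type":"number"}},"required":["commands"]}

```bash
mkdir -p pics; cat > h.py <<'E'
import numpy as np,cv2
from workcell import arm
def proj(im,p):
    p=np.asarray(p,float);T=np.linalg.inv(im["pose"]);c=T[:3,:3]@p+T[:3,3]
    f=200/np.tan(np.radians(im["fovy"])/2)
    return np.array([im["cx"]+f*c[0]/c[2],im["cy"]+f*c[1]/c[2]])
def ray(im,uv,z):
    f=200/np.tan(np.radians(im["fovy"])/2)
    d=im["pose"][:3,:3]@np.array([(uv[0]-im["cx"])/f,(uv[1]-im["cy"])/f,1]);o=im["pose"][:3,3]
    return o+d*(z-o[2])/d[2]
E
python3 - <<'E'
from h import *
ims={}
for n in("top","side"):
    im=arm.get_image(n);cv2.imwrite(f"pics/{n}0.png",im["frame"])
    print(n,im["fovy"],im["pose"][:3,3].round(3))
    for l in["flat_tin","tin_caddy","caddy_home","tall_tin","spice_jar","small_bottle"]:
        print(l,[(round(d["conf"],2),np.round(d["centre"],3).tolist(),proj(im,d["centre"]).round().tolist()) for d in arm.spot_point(im,l)])
s=arm.get_state();print(s["time"],s["eef_pos"],s["eef_rot"],s["gripper_width"])
E
```

```text
top 49.00053831123495 [0.456 0.026 1.456]
flat_tin [(0.72, [0.545, 0.123, -0.001], [288.0, 206.0])]
tin_caddy [(0.58, [0.658, 0.134, -0.001], [285.0, 172.0])]
caddy_home [(0.51, [0.701, 0.124, 0.001], [289.0, 160.0])]
tall_tin [(0.74, [0.659, 0.298, -0.002], [237.0, 172.0])]
spice_jar [(0.85, [0.683, -0.275, -0.002], [408.0, 167.0])]
small_bottle [(0.82, [0.417, 0.363, 0.006], [214.0, 244.0])]
side 48.94999439755897 [-0.182  0.991  0.55 ]
flat_tin [(0.96, [0.546, 0.121, 0.003], [297.0, 216.0])]
tin_caddy [(0.75, [0.657, 0.138, 0.002], [265.0, 207.0]), (0.6, [0.648, -0.065, -0.002], [310.0, 190.0])]
caddy_home [(0.97, [0.7, 0.123, 0.0], [258.0, 202.0]), (0.91, [0.707, -0.07, -0.001], [297.0, 185.0])]
tall_tin [(0.63, [0.656, 0.297, 0.002], [224.0, 226.0])]
spice_jar [(0.86, [0.684, -0.268, -0.001], [337.0, 171.0])]
small_bottle [(0.58, [0.414, 0.363, -0.003], [274.0, 269.0])]
0.7 [ 0.20080209 -0.53877899  0.23130196] [-3.09172111e+00 -5.57489497e-01  1.56470535e-05] 0.08517698664750019
```

View pics/top0.png

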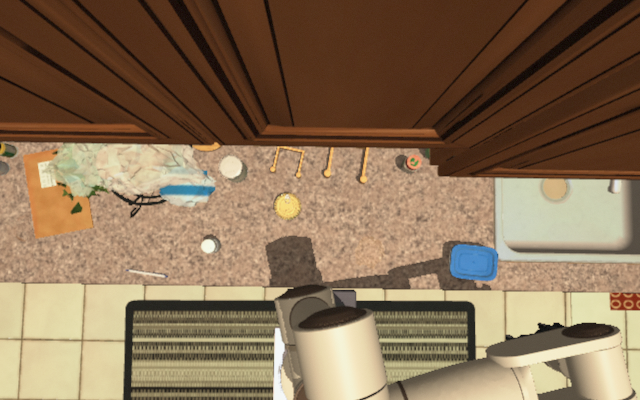

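View pics/side0.png

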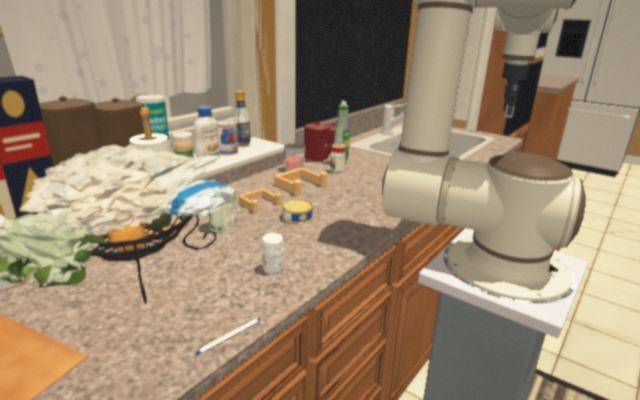

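The top picture shows the flat tin at (288,206), the small look-alike caddy with posts at (272,169) and (298,174), and the larger caddy with posts at (327,175) and (364,179). The larger one, near world (0.65,-0.065), is the target. In the side view its rail is near (300,180), and the tin is at (297,212).

```bash
cat >> h.py <<'E'
def caddy_mask(im,x,y,a,S=4):
    m=np.zeros((400*S,640*S),np.uint8);c,s=np.cos(a),np.sin(a)
    t=np.linspace(0,2*np.pi,16)
    parts=[]
    for sg in(1,-1):
        parts.append((np.c_[.012*np.cos(t),sg*.059+.012*np.sin(t)],.048))
        parts.append((np.array([[0,sg*.052],[0,sg*.062],[.115,sg*.062],[.115,sg*.052]]),.034))
    parts.append((np.array([[.105,-.062],[.105,.062],[.115,.062],[.115,-.062]]),.034))
    for q,h in parts:
        P=np.array([proj(im,[x+c*u-s*v,y+s*u+c*v,z])for u,v in q for z in(0,h)])*S+S/2
        cv2.fillConvexPoly(m,cv2.convexHull(P.astype(np.int32)),1)
    return cv2.resize(m.astype(np.float32),(640,400),interpolation=cv2.INTER_AREA)
E
python3 - <<'E'
from h import *
from scipy.optimize import minimize
ims=[];ms=[]
for n in("top","side"):
    im=arm.get_image(n);R=arm.trace(im,"tin_caddy")
    for d in R:
        v,u=np.nonzero(d["region"]);print(n,round(d["conf"],2),len(u),u.mean().round(),v.mean().round(),u.min(),u.max(),v.min(),v.max())
    g=proj(im,[.69,-.07,.02])
    if R:
        d=min(R,key=lambda d:np.hypot(*(np.array(np.nonzero(d["region"])).mean(1)[::-1]-g)))
        ims.append(im);ms.append(d["region"].astype(np.float32))
def cost(p,k=(0,1)):
    c=0
    for i in k:
        if i>=len(ims):continue
        r=caddy_mask(ims[i],p[0],p[1],p[2]*1.);mm=ms[i]
        if i==0 and len(ims)==2: r=r.copy();r[:150]=0;mm=mm.copy();mm[:150]=0
        c+=1-np.minimum(r,mm).sum()/np.maximum(r,mm).sum()
    return c
best=None
for k in((0,1),(0,),(1,)):
    rs=[minimize(cost,[.648,-.067,a],args=(k,),method="Nelder-Mead",options=dict(initial_simplex=[[.648,-.067,a],[.658,-.067,a],[.648,-.057,a],[.648,-.067,a+.08]],maxiter=120)) for a in(-.2,-.1,0,.1)]
    b=min(rs,key=lambda r:r.fun);print(k,b.x.round(4),round(b.fun,3))
    if best is None:best=b
x=best.x
out=[]
for im,(r0,r1,c0,c1) in zip(ims,((135,225,260,420),(155,245,220,380))):
    f=cv2.resize(im["frame"][r0:r1,c0:c1],None,fx=5,fy=5,interpolation=cv2.INTER_CUBIC)
    m=cv2.resize((caddy_mask(im,*x)[r0:r1,c0:c1]),None,fx=5,fy=5)>.5
    cs,_=cv2.findContours(m.astype(np.uint8),0,2);cv2.drawContours(f,cs,-1,(255,0,0),1);out.append(f[:300*2])
o=np.vstack(out);cv2.imwrite("pics/fit.png",cv2.resize(o,None,fx=.66,fy=.66));print(o.shape)
# tin from trace
for im in ims:
    R=arm.trace(im,"flat_tin")
    if R:
        v,u=np.nonzero(R[0]["region"]);print("tin",len(u),ray(im,(u.mean(),v.mean()),.03).round(4))
E
```

```text
top 0.83 338 351.0 168.0 323 367 148 184
top 0.77 312 289.0 158.0 270 304 147 178
side 0.87 871 299.0 180.0 273 326 168 195
side 0.83 460 257.0 199.0 239 280 190 212
(0, 1) [ 0.6437 -0.0614 -0.1419] 0.286
(0,) [ 0.6436 -0.0614 -0.1433] 0.175
(1,) [ 0.6416 -0.0584 -0.1018] 0.076
(900, 800, 3)
tin 693 [0.528  0.1455 0.03  ]
```

View pics/fit.png

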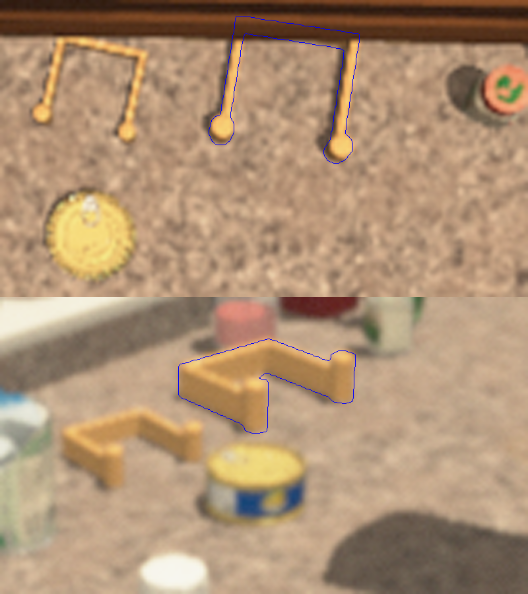

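The crop shows the fit about 1 px low in the top view. There the post tops sit at about (327.3,173.5) and (363.3,179.5), and the tin lid centre at (287.3,205.6). I'll refine these by colour.

```bash
cat >> h.py <<'E'
def yel(im):
    f=im["frame"].astype(float);return f[...,2]-f[...,0]
def cen(im,uv,r,z,th=None):
    """sub-pixel centroid of yellowness about uv"""
    Y=yel(im);v,u=np.mgrid[:400,:640];k=np.hypot(u-uv[0],v-uv[1])<r
    bg=np.median(Y[int(uv[1])-25:int(uv[1])+25,int(uv[0])-40:int(uv[0])+40]);w=np.clip(Y-bg-30,0,60)*k
    c=np.array([(u*w).sum(),(v*w).sum()])/w.sum();return c,ray(im,c,z)
E
python3 - <<'E'
from h import *
im=arm.get_image("top")
for n,uv,r,z in(("L",(327.3,174),5,.048),("R",(363.3,179.5),5,.048),("tin",(287.3,205.6),17,.04)):
    c,p=cen(im,uv,r,z);print(n,c.round(1),p.round(4), "eye",ray(im,uv,z).round(4))
Y=yel(im).astype(int)
print(Y[168:186,320:336]);print(Y[170:188,356:372])
# wall axes: columns where walls are at rows
for v in(155,160,165):
    out=[]
    for c0,c1 in((322,340),(358,374)):
        w=np.clip(Y[v,c0:c1]-60,0,None);u=(np.arange(c0,c1)*w).sum()/w.sum();out.append(ray(im,(u,v),.034).round(4)[:2])
    print(v,out)
E
```

```text
L [327.  172.7] [ 0.6529 -0.0039  0.048 ] eye [ 0.6487 -0.0049  0.048 ]
R [363.  178.4] [ 0.6363 -0.1202  0.048 ] eye [ 0.6328 -0.1213  0.048 ]
tin [287.2 206.6] [0.5416 0.123  0.04  ] eye [0.5448 0.1226 0.04  ]
[[ 65  65  62  52  47  37  30 102 135 128  99  61  63  64  65  60]
 [ 63  58  53  40  30  51  84 126 135 127  93  65  62  64  64  56]
 [ 62  47  31  31  57 109 132 136 137 133  98  63  62  62  64  54]
 [ 61  46  31  30 107 134 136 135 134 132 106  71  63  65  64  58]
 [ 63  44  32  41 130 136 136 134 131 131 121  86  66  70  68  60]
 [ 64  48  32  46 130 135 133 129 130 131 126  87  68  69  65  59]
 [ 64  59  43  39 120 135 130 128 133 129 118  81  68  65  62  58]
 [ 62  65  56  42  81 124 131 131 130 128  92  62  59  59  58  55]
 [ 63  66  61  50  47  78 117 129 126  98  63  55  53  53  54  50]
 [ 65  66  61  54  51  60  67  70  74  70  61  52  48  51  53  55]
 [ 66  68  65  62  61  63  62  64  67  68  60  54  52  58  59  56]
 [ 67  67  69  69  68  66  63  62  67  67  61  55  56  59  57  54]
 [ 65  62  65  68  71  67  64  64  65  63  57  56  56  55  51  52]
 [ 63  57  58  64
[... 1002 characters left out ...]
  53 122 132 130 128 130 129 117  81  60  62  60  58]
 [ 69  60  48  52  80 120 131 133 131 121  93  64  61  64  62  58]
 [ 65  68  61  53  57  79 114 128 123  89  64  62  62  63  63  61]
 [ 63  64  64  59  58  66  68  70  69  67  66  63  61  61  62  57]
 [ 65  65  62  64  66  68  68  61  61  62  61  61  57  54  55  58]
 [ 65  63  61  63  67  67  67  61  58  61  60  58  56  51  53  62]
 [ 65  62  60  62  65  65  68  64  59  57  56  58  53  49  53  62]
 [ 62  61  59  59  63  67  69  68  62  57  58  59  57  50  52  59]]
155 [array([ 0.7134, -0.0156]), array([ 0.7154, -0.1317])]
160 [array([ 0.6969, -0.0147]), array([ 0.6989, -0.1299])]
165 [array([ 0.6804, -0.0129]), array([ 0.6823, -0.1249])]
```

Emit:
servo_tool(
  commands=[
    {"claw": 40, "offset": [0.4, 1, 0], "turn": [0, 0, 1]},
    {"claw": 40, "offset": [0.4, 1, 0], "turn": [0, 0, 1]},
    {"claw": 40, "offset": [0.4, 1, 0], "turn": [0, 0, 1]},
    {"claw": 40, "offset": [0.4, 1, 0], "turn": [0, 0, 1]},
    {"claw": 40, "offset": [0.4, 1, 0], "turn": [0, 0, 1]},
    {"claw": 40, "offset": [0.4, 1, 0], "turn": [0, 0, 1]},
    {"claw": 40, "offset": [0.4, 1, 0], "turn": [0, 0, 1]},
    {"claw": 40, "offset": [0.4, 1, 0], "turn": [0, 0, 1]},
  ],
)

```text
time: 1.85
eef_pos: [0.2811, -0.3378, 0.2314]
eef_rot: [2.712, 1.586, -0.0]
wrist_force: [1.5, 0.6, 0.5]
gripper_width: 0.04
grip_force: 0.0
```

Emit:
servo_tool(
  commands=[
    {"claw": 40, "offset": [0.5, 1, 0], "turn": [0, 0, 1]},
    {"claw": 40, "offset": [0.5, 1, 0], "turn": [0, 0, 1]},
    {"claw": 40, "offset": [0.5, 1, 0], "turn": [0, 0, 1]},
    {"claw": 40, "offset": [0.5, 1, 0], "turn": [0, 0, 1]},
    {"claw": 40, "offset": [0.5, 1, 0], "turn": [0, 0, 1]},
    {"claw": 40, "offset": [0.5, 1, 0]},
    {"claw": 40, "offset": [0.5, 1, 0]},
    {"claw": 40, "offset": [0.5, 1, 0]},
  ],
)

```text
validation failed for argument at $.co...
```

Emit:
servo_tool(
  commands=[
    {"claw": 40, "offset": [0.5, 1, 0]},
    {"claw": 40, "offset": [0.5, 1, 0]},
    {"claw": 40, "offset": [0.5, 1, 0]},
    {"claw": 40, "offset": [0.5, 1, 0]},
    {"claw": 40, "offset": [0.5, 1, 0]},
    {"claw": 40, "offset": [0.5, 1, 0]},
    {"claw": 40, "offset": [0.5, 1, 0]},
    {"claw": 40, "offset": [0.5, 1, 0]},
  ],
)

```text
validation failed for argument at $.co...
```

Emit:
servo_tool(
  commands=[
    {"claw": 40, "offset": [0.5, 1, -0.5]},
    {"claw": 40, "offset": [0.5, 1, -0.5]},
    {"claw": 40, "offset": [0.5, 1, -0.5]},
    {"claw": 40, "offset": [0.5, 1, -0.5]},
    {"claw": 40, "offset": [0.5, 1, -0.5]},
    {"claw": 40, "offset": [0, 0.6, -0.5]},
    {"claw": 40},
    {"claw": 40},
  ],
)

```text
validation failed for argument at $.co...
```

Emit:
servo_tool(
  commands=[
    {"claw": 40, "offset": [0.5, 1, 0], "turn": [0, 0, 1]},
    {"claw": 40, "offset": [0.5, 1, 0], "turn": [0, 0, 1]},
    {"claw": 40, "offset": [0.5, 1, 0], "turn": [0, 0, 1]},
    {"claw": 40, "offset": [0.5, 1, 0], "turn": [0, 0, 1]},
    {"claw": 40, "offset": [0.5, 1, 0], "turn": [0, 0, 1]},
    {"claw": 40, "offset": [0.5, 1, 0], "turn": [0, 0, 0]},
    {"claw": 40, "offset": [0.5, 1, 0], "turn": [0, 0, 0]},
    {"claw": 40, "offset": [0.5, 1, 0], "turn": [0, 0, 0]},
  ],
)

```text
time: 2.65
eef_pos: [0.3812, -0.1377, 0.2314]
eef_rot: [2.308, 2.131, 0.0]
wrist_force: [1.3, 0.5, -0.4]
gripper_width: 0.04
grip_force: 0.0
```

Emit:
servo_tool(
  commands=[
    {"claw": 40, "offset": [0.5, 1, 0], "turn": [0, 0, 0]},
    {"claw": 40, "offset": [0.5, 1, 0], "turn": [0, 0, 0]},
    {"claw": 40, "offset": [0.5, 1, 0], "turn": [0, 0, 0]},
    {"claw": 40, "offset": [0.5, 1, 0], "turn": [0, 0, 0]},
    {"claw": 40, "offset": [0.5, 1, 0], "turn": [0, 0, 0]},
    {"claw": 40, "offset": [0.5, 1, 0], "turn": [0, 0, 0]},
    {"claw": 40, "offset": [0.5, 1, 0], "turn": [0, 0, 0]},
    {"claw": 40, "offset": [0.5, 1, 0], "turn": [0, 0, 0]},
  ],
)

```text
time: 3.45
eef_pos: [0.4812, 0.0624, 0.2314]
eef_rot: [2.308, 2.131, 0.0]
wrist_force: [-0.1, -0.8, -0.5]
gripper_width: 0.04
grip_force: 0.0
```

Emit:
servo_tool(
  commands=[
    {"claw": 40, "offset": [0.45, 1, -0.5], "turn": [0, 0, 0]},
    {"claw": 40, "offset": [0.45, 1, -0.5], "turn": [0, 0, 0]},
    {"claw": 40, "offset": [0.45, 1, -0.5], "turn": [0, 0, 0]},
    {"claw": 40, "offset": [0.45, 1, -0.5], "turn": [0, 0, 0]},
    {"claw": 40, "offset": [0.45, 1, -0.5], "turn": [0, 0, 0]},
    {"claw": 40, "offset": [0.45, 1, -0.5], "turn": [0, 0, 0]},
    {"claw": 40, "offset": [0, 0, -0.8], "turn": [0, 0, 0]},
    {"claw": 40, "offset": [0, 0, -0.8], "turn": [0, 0, 0]},
  ],
)

```text
time: 4.25
eef_pos: [0.5484, 0.212, 0.1154]
eef_rot: [-2.307, -2.133, 0.0]
wrist_force: [0.6, -1.1, -0.4]
gripper_width: 0.0401
grip_force: 0.0
```

Emit:
servo_tool(
  commands=[
    {"claw": 40, "offset": [0, 0, -0.8], "turn": [0, 0, 0]},
    {"claw": 40, "offset": [0, 0, -0.8], "turn": [0, 0, 0]},
    {"claw": 40, "offset": [0, 0, -0.8], "turn": [0, 0, 0]},
    {"claw": 40, "offset": [0, 0, -0.8], "turn": [0, 0, 0]},
    {"claw": 40, "offset": [0, 0, -0.8], "turn": [0, 0, 0]},
    {"claw": 40, "offset": [0, 0, 0], "turn": [0, 0, 0]},
  ],
)

```text
time: 4.85
eef_pos: [0.5469, 0.2109, 0.0139]
eef_rot: [-2.307, -2.13, 0.006]
wrist_force: [0.1, -0.8, 0.7]
gripper_width: 0.0401
grip_force: 0.0
```

```bash
python3 - <<'E'
from h import *
im=arm.get_image("side");cv2.imwrite("pics/s1.png",cv2.resize(im["frame"][130:300,180:400],None,fx=3,fy=3))
for l in["flat_tin","small_bottle","tall_tin"]:print(l,[(round(d["conf"],2),np.round(d["centre"],3).tolist()) for d in arm.spot_point(im,l)])
E
```

```text
flat_tin [(0.56, [0.548, 0.121, 0.001])]
small_bottle [(0.78, [0.414, 0.362, 0.002]), (0.21, [0.686, -0.27, -0.004])]
tall_tin [(0.81, [0.655, 0.3, -0.001])]
```

View pics/s1.png

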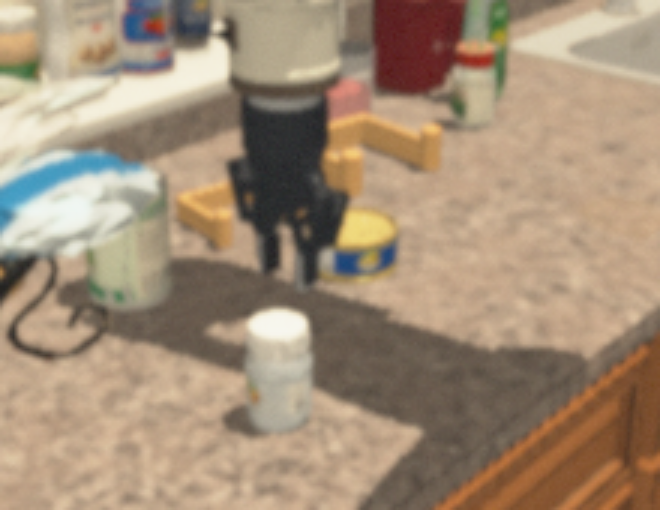

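Fingers are down behind the tin at about (95,85) px in the full frame's scale, and everything is undisturbed. Pushing right.

Emit:
servo_tool(
  commands=[
    {"claw": 40, "offset": [-0.02, -0.5, 0], "turn": [0, 0, 0]},
    {"claw": 40, "offset": [-0.02, -0.5, 0], "turn": [0, 0, 0]},
    {"claw": 40, "offset": [-0.02, -0.3, 0], "turn": [0, 0, 0]},
    {"claw": 40, "offset": [-0.02, -0.3, 0], "turn": [0, 0, 0]},
    {"claw": 40, "offset": [-0.02, -0.4, 0], "turn": [0, 0, 0]},
    {"claw": 40, "offset": [-0.02, -0.4, 0], "turn": [0, 0, 0]},
    {"claw": 40, "offset": [-0.02, -0.4, 0], "turn": [0, 0, 0]},
    {"claw": 40, "offset": [-0.02, -0.4, 0], "turn": [0, 0, 0]},
  ],
)

```text
time: 5.85
eef_pos: [0.5443, 0.1304, 0.0164]
eef_rot: [-2.308, -2.131, -0.0]
wrist_force: [-0.1, 1.8, 1.9]
gripper_width: 0.0404
grip_force: 1.2
```

```bash
python3 - <<'E'
from h import *
for n in("top","side"):
    im=arm.get_image(n)
    for l in["flat_tin"]:print(l,[(round(d["conf"],2),np.round(d["centre"],3).tolist()) for d in arm.spot_point(im,l)])
E
```

```text
flat_tin [(0.52, [0.543, 0.081, 0.0])]
flat_tin []
```

Emit:
servo_tool(
  commands=[
    {"claw": 40, "offset": [-0.02, -0.4, 0], "turn": [0, 0, 0]},
    {"claw": 40, "offset": [-0.02, -0.4, 0], "turn": [0, 0, 0]},
    {"claw": 40, "offset": [-0.02, -0.4, 0], "turn": [0, 0, 0]},
    {"claw": 40, "offset": [-0.02, -0.4, 0], "turn": [0, 0, 0]},
    {"claw": 40, "offset": [-0.02, -0.4, 0], "turn": [0, 0, 0]},
    {"claw": 40, "offset": [-0.02, -0.4, 0], "turn": [0, 0, 0]},
    {"claw": 40, "offset": [-0.02, -0.4, 0], "turn": [0, 0, 0]},
    {"claw": 40, "offset": [-0.02, -0.4, 0], "turn": [0, 0, 0]},
  ],
)

```text
time: 6.85
eef_pos: [0.5402, 0.0503, 0.0163]
eef_rot: [-2.308, -2.131, 0.0]
wrist_force: [-0.3, 1.5, -0.6]
gripper_width: 0.0397
grip_force: 0.5
```

Emit:
servo_tool(
  commands=[
    {"claw": 40, "offset": [-0.02, -0.4, 0], "turn": [0, 0, 0]},
    {"claw": 40, "offset": [-0.02, -0.4, 0], "turn": [0, 0, 0]},
    {"claw": 40, "offset": [-0.02, -0.4, 0], "turn": [0, 0, 0]},
    {"claw": 40, "offset": [-0.02, -0.4, 0], "turn": [0, 0, 0]},
    {"claw": 40, "offset": [-0.02, -0.24, 0], "turn": [0, 0, 0]},
    {"claw": 40, "offset": [0, 0, 0], "turn": [0, 0, 0]},
  ],
)

```text
time: 7.45
eef_pos: [0.5378, 0.0044, 0.0163]
eef_rot: [2.309, 2.13, -0.0]
wrist_force: [0.5, 0.7, -0.1]
gripper_width: 0.0399
grip_force: 0.0
```

```bash
python3 - <<'E'
from h import *
for n in("top","side"):
    im=arm.get_image(n)
    for l in["flat_tin"]:print(l,[(round(d["conf"],2),np.round(d["centre"],3).tolist()) for d in arm.spot_point(im,l)])
E
```

```text
flat_tin []
flat_tin [(0.96, [0.538, -0.046, 0.0])]
```

Emit:
servo_tool(
  commands=[
    {"claw": 40, "offset": [0, 1, 0], "turn": [0, 0, 0]},
    {"claw": 40, "offset": [0, 1, 0.4], "turn": [0, 0, 0]},
    {"claw": 40, "offset": [0, 0, 0.9], "turn": [0, 0, 0]},
    {"claw": 40, "offset": [0, 0, 0.9], "turn": [0, 0, -0.93]},
    {"claw": 40, "offset": [0, 0, 0.9], "turn": [0, 0, -1]},
    {"claw": 40, "offset": [0, 0, 0.9], "turn": [0, 0, -1]},
    {"claw": 40, "offset": [-0.2, -0.2, 0], "turn": [0, 0, -1]},
    {"claw": 40, "offset": [-0.2, -0.2, 0], "turn": [0, 0, -1]},
  ],
)

```text
time: 8.45
eef_pos: [0.528, 0.0456, 0.117]
eef_rot: [2.711, 1.586, 0.002]
wrist_force: [0.7, 0.6, -0.6]
gripper_width: 0.0402
grip_force: 0.0
```

Emit:
servo_tool(
  commands=[
    {"claw": 40, "offset": [-0.3, -0.3, 0], "turn": [0, 0, -1]},
    {"claw": 40, "offset": [-0.3, -0.3, 0], "turn": [0, 0, -1]},
    {"claw": 40, "offset": [-0.3, -0.3, 0], "turn": [0, 0, -1]},
    {"claw": 40, "offset": [-0.3, -0.3, 0], "turn": [0, 0, -1]},
    {"claw": 40, "offset": [-0.3, -0.3, 0], "turn": [0, 0, -1]},
    {"claw": 40, "offset": [-0.3, -0.3, 0], "turn": [0, 0, -1]},
    {"claw": 40, "offset": [-0.3, -0.3, 0], "turn": [0, 0, -1]},
    {"claw": 40, "offset": [-0.3, -0.3, 0], "turn": [0, 0, -1]},
  ],
)

```text
time: 9.25
eef_pos: [0.4675, -0.0147, 0.1163]
eef_rot: [-3.091, -0.562, -0.0]
wrist_force: [0.6, -0.3, -0.7]
gripper_width: 0.0398
grip_force: 0.0
```

Emit:
servo_tool(
  commands=[
    {"claw": 40, "offset": [-0.3, -0.3, 0], "turn": [0, 0, -1]},
    {"claw": 40, "offset": [-0.3, -0.3, 0], "turn": [0, 0, -1]},
    {"claw": 40, "offset": [-0.2, -0.2, 0], "turn": [0, 0, -1]},
    {"claw": 40, "offset": [0, 0, 0], "turn": [0, 0, -1]},
    {"claw": 40, "offset": [0, 0, 0], "turn": [0, 0, -0.8]},
    {"claw": 40, "offset": [0, 0, 0], "turn": [0, 0, 0]},
  ],
)

```text
time: 9.85
eef_pos: [0.4478, -0.0345, 0.1164]
eef_rot: [-3.14, 0.089, -0.0]
wrist_force: [0.6, -0.2, -0.7]
gripper_width: 0.04
grip_force: 0.0
```

```bash
python3 - <<'E'
from h import *
from scipy.spatial.transform import Rotation as R
s=arm.get_state();r=R.from_rotvec(s["eef_rot"]).as_matrix();print(s["eef_pos"],np.degrees(np.arctan2(r[1,0],r[0,0])),s["qpos"].round(2) if hasattr(s["qpos"],'round') else s["qpos"])
for n in("top","side"):
    im=arm.get_image(n)
    for l in["flat_tin"]:print(l,[(round(d["conf"],2),np.round(d["centre"],3).tolist()) for d in arm.spot_point(im,l)])
    if n=="top":cv2.imwrite("pics/t2.png",cv2.resize(im["frame"][135:235,260:420],None,fx=5,fy=5,interpolation=cv2.INTER_CUBIC))
E
```

```text
[ 0.44782562 -0.03454934  0.11635081] -3.260730051593661 [-0.25 -0.04  1.88  0.    1.31  1.38]
flat_tin [(0.63, [0.534, -0.046, -0.001])]
flat_tin [(0.78, [0.535, -0.049, -0.0])]
```

View pics/t2.png

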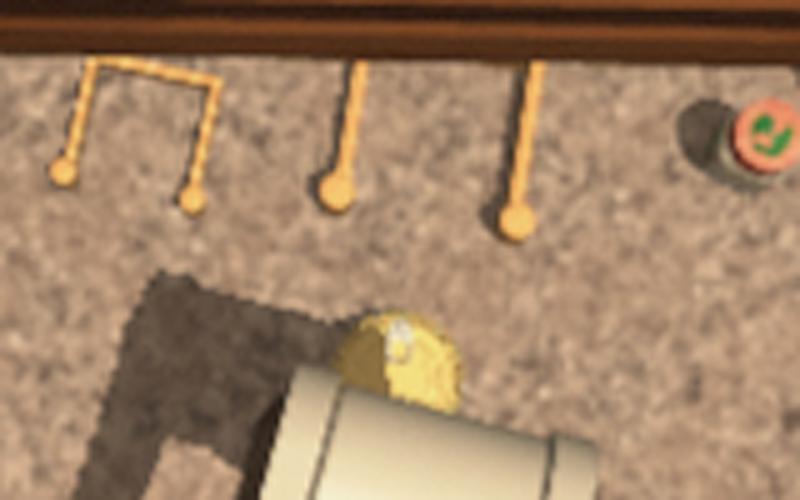

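Tin lid is centred near (340,210) px in the full frame, on the caddy axis. One more turn step, then down.

Emit:
servo_tool(
  commands=[
    {"claw": 40, "offset": [0, 0, -0.8], "turn": [0, 0, -1]},
    {"claw": 40, "offset": [0, 0, -0.8], "turn": [0, 0, 0]},
    {"claw": 40, "offset": [0, 0, -0.8], "turn": [0, 0, 0]},
    {"claw": 40, "offset": [0, 0, -0.8], "turn": [0, 0, 0]},
    {"claw": 40, "offset": [0, 0, -0.8], "turn": [0, 0, 0]},
    {"claw": 40, "offset": [0, 0, 0], "turn": [0, 0, 0]},
    {"claw": 40, "offset": [0.4, -0.056, 0], "turn": [0, 0, 0]},
    {"claw": 40, "offset": [0.4, -0.056, 0], "turn": [0, 0, 0]},
  ],
)

```text
time: 10.85
eef_pos: [0.4694, -0.0378, 0.0176]
eef_rot: [3.133, -0.224, 0.003]
wrist_force: [0.9, 0.1, 0.5]
gripper_width: 0.0403
grip_force: 0.0
```

Emit:
servo_tool(
  commands=[
    {"claw": 40, "offset": [0.4, -0.056, 0], "turn": [0, 0, 0]},
    {"claw": 40, "offset": [0.3, -0.042, 0], "turn": [0, 0, 0]},
    {"claw": 40, "offset": [0.3, -0.042, 0], "turn": [0, 0, 0]},
    {"claw": 40, "offset": [0.4, -0.056, 0], "turn": [0, 0, 0]},
    {"claw": 40, "offset": [0.4, -0.056, 0], "turn": [0, 0, 0]},
    {"claw": 40, "offset": [0.4, -0.056, 0], "turn": [0, 0, 0]},
    {"claw": 40, "offset": [0.4, -0.056, 0], "turn": [0, 0, 0]},
    {"claw": 40, "offset": [0.4, -0.056, 0], "turn": [0, 0, 0]},
  ],
)

```text
time: 11.65
eef_pos: [0.5437, -0.0482, 0.0162]
eef_rot: [-3.133, 0.225, 0.0]
wrist_force: [-2.7, -0.5, 1.9]
gripper_width: 0.0399
grip_force: 1.3
```

```bash
python3 - <<'E'
from h import *
o=np.array([.6435,-.062]);a=-.144;M=np.array([[np.cos(a),np.sin(a)],[-np.sin(a),np.cos(a)]])
print("tcp caddy",M@(arm.get_state()["eef_pos"][:2]-o))
for n in("top","side"):
    im=arm.get_image(n)
    for d in arm.spot_point(im,"flat_tin"):print(round(d["conf"],2),np.round(d["centre"],3),M@(np.array(d["centre"][:2])-o))
    if n=="side":cv2.imwrite("pics/s3.png",cv2.resize(im["frame"][150:240,230:370],None,fx=5,fy=5,interpolation=cv2.INTER_CUBIC))
E
```

```text
tcp caddy [-0.10079301 -0.00066451]
0.65 [ 0.599 -0.055  0.002] [-0.04501524  0.00034374]
0.39 [ 0.413  0.361 -0.001] [-0.2884632  0.3858988]
```

View pics/s3.png

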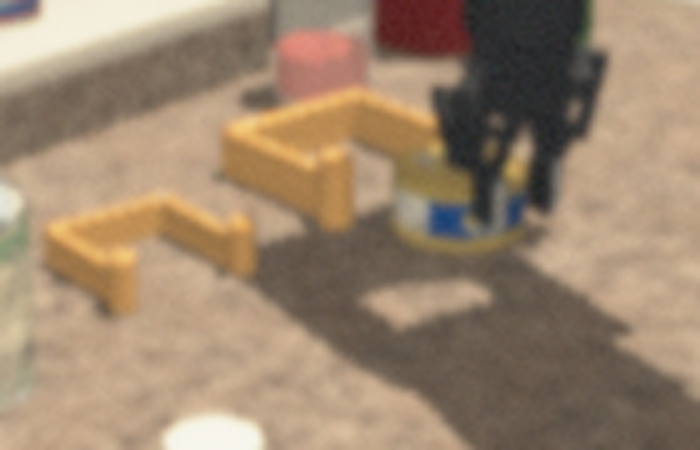

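The tin, at crop (460,200), is held between both fingertips and lined up with the gap. I'll continue.

Emit:
servo_tool(
  commands=[
    {"claw": 40, "offset": [0.3, -0.042, 0], "turn": [0, 0, 0]},
    {"claw": 40, "offset": [0.3, -0.042, 0], "turn": [0, 0, 0]},
    {"claw": 40, "offset": [0.3, -0.042, 0], "turn": [0, 0, 0]},
    {"claw": 40, "offset": [0.3, -0.042, 0], "turn": [0, 0, 0]},
    {"claw": 40, "offset": [0.3, -0.042, 0], "turn": [0, 0, 0]},
    {"claw": 40, "offset": [0.3, -0.042, 0], "turn": [0, 0, 0]},
    {"claw": 40, "offset": [0.3, -0.042, 0], "turn": [0, 0, 0]},
    {"claw": 40, "offset": [0.3, -0.042, 0], "turn": [0, 0, 0]},
  ],
)

```text
time: 12.65
eef_pos: [0.6034, -0.0566, 0.0163]
eef_rot: [-3.133, 0.225, -0.0]
wrist_force: [-2.3, -0.1, 0.5]
gripper_width: 0.0401
grip_force: 0.9
```

```bash
python3 - <<'E'
from h import *
o=np.array([.6435,-.062]);a=-.144;M=np.array([[np.cos(a),np.sin(a)],[-np.sin(a),np.cos(a)]])
print("tcp caddy",M@(arm.get_state()["eef_pos"][:2]-o))
for n in("top","side"):
    im=arm.get_image(n)
    for d in arm.spot_point(im,"flat_tin"):print(n,round(d["conf"],2),np.round(d["centre"],3),M@(np.array(d["centre"][:2])-o))
E
```

```text
tcp caddy [-0.04041764 -0.00037546]
side 0.83 [ 0.654 -0.066  0.002] [ 0.01113605 -0.00293229]
```

No jamming: the tin is passing the posts. On to the rail, about 53 mm more, in slower steps.

Emit:
servo_tool(
  commands=[
    {"claw": 40, "offset": [0.3, -0.042, 0], "turn": [0, 0, 0]},
    {"claw": 40, "offset": [0.3, -0.042, 0], "turn": [0, 0, 0]},
    {"claw": 40, "offset": [0.3, -0.042, 0], "turn": [0, 0, 0]},
    {"claw": 40, "offset": [0.3, -0.042, 0], "turn": [0, 0, 0]},
    {"claw": 40, "offset": [0.3, -0.042, 0], "turn": [0, 0, 0]},
    {"claw": 40, "offset": [0.2, -0.028, 0], "turn": [0, 0, 0]},
  ],
)

```text
time: 13.45
eef_pos: [0.6461, -0.0625, 0.0162]
eef_rot: [-3.133, 0.225, -0.0]
wrist_force: [-2.5, 0.3, 1.1]
gripper_width: 0.0397
grip_force: 1.0
```

Emit:
servo_tool(
  commands=[
    {"claw": 40, "offset": [0.1, -0.014, 0], "turn": [0, 0, 0]},
    {"claw": 40, "offset": [0.1, -0.014, 0], "turn": [0, 0, 0]},
  ],
)

```text
time: 13.65
eef_pos: [0.6504, -0.0631, 0.0162]
eef_rot: [-3.133, 0.225, 0.0]
wrist_force: [-1.7, 0.1, 0.6]
gripper_width: 0.0402
grip_force: 1.0
```

Emit:
servo_tool(
  commands=[
    {"claw": 40, "offset": [0.06, -0.008, 0], "turn": [0, 0, 0]},
  ],
)

```text
time: 13.75
eef_pos: [0.6519, -0.0633, 0.0162]
eef_rot: [-3.133, 0.225, 0.0]
wrist_force: [-1.2, 1.1, -0.3]
gripper_width: 0.0401
grip_force: 0.8
```

Emit:
servo_tool(
  commands=[
    {"claw": 40, "offset": [0.06, -0.008, 0], "turn": [0, 0, 0]},
  ],
)

```text
time: 13.85
eef_pos: [0.6533, -0.0635, 0.0163]
eef_rot: [-3.133, 0.225, 0.0]
wrist_force: [-1.1, 0.2, 0.2]
gripper_width: 0.0402
grip_force: 0.8
```

Emit:
servo_tool(
  commands=[
    {"claw": 40, "offset": [0.06, -0.008, 0], "turn": [0, 0, 0]},
  ],
)

```text
time: 13.95
eef_pos: [0.6548, -0.0637, 0.0162]
eef_rot: [-3.133, 0.225, 0.0]
wrist_force: [-1.0, 0.1, -0.3]
gripper_width: 0.0398
grip_force: 0.7
```

Emit:
servo_tool(
  commands=[
    {"claw": 40, "offset": [0.06, -0.008, 0], "turn": [0, 0, 0]},
  ],
)

```text
time: 14.05
eef_pos: [0.6564, -0.0639, 0.0163]
eef_rot: [-3.133, 0.225, -0.0]
wrist_force: [-0.4, 0.9, -0.1]
gripper_width: 0.0399
grip_force: 0.7
```

Emit:
servo_tool(
  commands=[
    {"claw": 40, "offset": [0.04, -0.006, 0], "turn": [0, 0, 0]},
  ],
)

```text
time: 14.15
eef_pos: [0.6574, -0.0641, 0.0163]
eef_rot: [-3.133, 0.225, -0.0]
wrist_force: [-0.8, 0.4, -0.4]
gripper_width: 0.0403
grip_force: 0.7
```

Emit:
servo_tool(
  commands=[
    {"claw": 40, "offset": [0.04, -0.006, 0], "turn": [0, 0, 0]},
  ],
)

```text
time: 14.25
eef_pos: [0.6583, -0.0642, 0.0163]
eef_rot: [-3.133, 0.225, 0.0]
wrist_force: [-7.5, 1.5, 1.5]
gripper_width: 0.0401
grip_force: 3.3
```

Emit:
servo_tool(
  commands=[
    {"claw": 40, "offset": [0.04, -0.006, 0], "turn": [0, 0, 0]},
  ],
)

```text
time: 14.35
eef_pos: [0.6584, -0.0642, 0.0161]
eef_rot: [-3.133, 0.225, 0.004]
wrist_force: [-15.2, 1.0, 7.1]
gripper_width: 0.0399
grip_force: 7.0
```

Emit:
servo_tool(
  commands=[
    {"claw": 40, "offset": [0.04, -0.006, 0], "turn": [0, 0, 0]},
  ],
)

```text
time: 14.45
eef_pos: [0.6586, -0.0642, 0.016]
eef_rot: [-3.133, 0.225, 0.007]
wrist_force: [-23.5, 2.8, 11.6]
gripper_width: 0.0403
grip_force: 11.2
```

```bash
python3 - <<'E'
from h import *
o=np.array([.6435,-.062]);a=-.144;M=np.array([[np.cos(a),np.sin(a)],[-np.sin(a),np.cos(a)]])
print("tcp caddy",M@(arm.get_state()["eef_pos"][:2]-o))
for n in("top","side"):
    im=arm.get_image(n)
    for d in arm.spot_point(im,"flat_tin"):print(n,round(d["conf"],2),np.round(d["centre"],3),M@(np.array(d["centre"][:2])-o))
    if n=="side":cv2.imwrite("pics/s4.png",cv2.resize(im["frame"][150:240,230:370],None,fx=5,fy=5,interpolation=cv2.INTER_CUBIC))
E
```

```text
tcp caddy [1.52892758e-02 2.93401756e-05]
side 0.46 [ 0.707 -0.074  0.004] [ 0.0648043  -0.00232446]
```

View pics/s4.png

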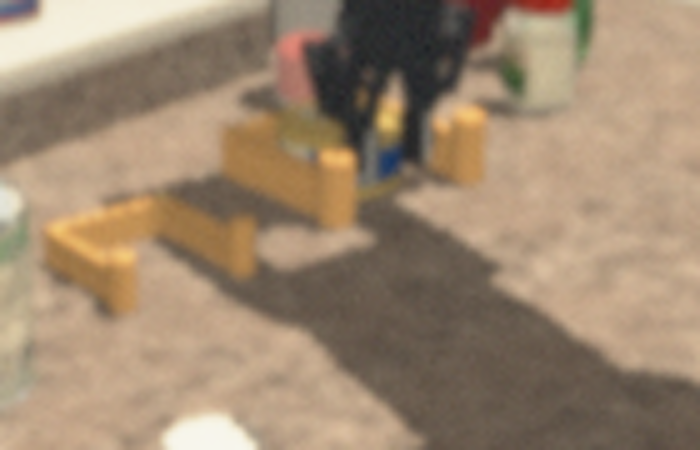

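The tin is at the rail: the force rose sharply, and it sits inside both posts in the picture. Backing straight out, then up.

Emit:
servo_tool(
  commands=[
    {"claw": 40, "offset": [-0.1, 0.014, 0], "turn": [0, 0, 0]},
    {"claw": 40, "offset": [-0.3, 0.042, 0], "turn": [0, 0, 0]},
    {"claw": 40, "offset": [-0.8, 0.112, 0], "turn": [0, 0, 0]},
    {"claw": 40, "offset": [-0.8, 0.112, 0], "turn": [0, 0, 0]},
    {"claw": 40, "offset": [-0.8, 0.112, 0], "turn": [0, 0, 0]},
    {"claw": 40, "offset": [-0.8, 0.112, 0.5], "turn": [0, 0, 0]},
    {"claw": 40, "offset": [-0.8, 0.112, 1], "turn": [0, 0, 0]},
    {"claw": 40, "offset": [-0.8, 0.112, 1], "turn": [0, 0, 0]},
  ],
)

```text
time: 15.45
eef_pos: [0.529, -0.0461, 0.0792]
eef_rot: [-3.133, 0.225, 0.0]
wrist_force: [0.2, -1.0, 0.8]
gripper_width: 0.04
grip_force: 0.0
```

Emit:
servo_tool(
  commands=[
    {"claw": 40, "offset": [-0.8, 0, 1], "turn": [0, 0, 0]},
    {"claw": 40, "offset": [-0.8, 0, 1], "turn": [0, 0, 0]},
    {"claw": 40, "offset": [0, 0, 1], "turn": [0, 0, 0]},
    {"claw": 40, "offset": [0, 0, 0], "turn": [0, 0, 0]},
    {"claw": 40, "offset": [0, 0, 0], "turn": [0, 0, 0]},
  ],
)

```text
time: 15.95
eef_pos: [0.4903, -0.0463, 0.154]
eef_rot: [3.133, -0.225, 0.002]
wrist_force: [-0.0, 0.9, -0.5]
gripper_width: 0.0395
grip_force: 0.0
```

```bash
python3 - <<'E'
from h import *
o=np.array([.6435,-.062]);a=-.144;M=np.array([[np.cos(a),np.sin(a)],[-np.sin(a),np.cos(a)]])
for n in("top","side"):
    im=arm.get_image(n)
    for d in arm.spot_point(im,"flat_tin"):print(n,round(d["conf"],2),np.round(d["centre"],3),M@(np.array(d["centre"][:2])-o))
    for l in["tall_tin","spice_jar","small_bottle"]:print(n,l,[np.round(d["centre"],3).tolist() for d in arm.spot_point(im,l)][:1])
    if n=="side":cv2.imwrite("pics/s5.png",cv2.resize(im["frame"][150:240,230:370],None,fx=5,fy=5,interpolation=cv2.INTER_CUBIC))
E
```

```text
top 0.87 [ 0.706 -0.072 -0.   ] [ 0.06286507 -0.00149415]
top tall_tin [[0.659, 0.3, 0.001]]
top spice_jar [[0.686, -0.276, -0.002]]
top small_bottle [[0.414, 0.366, 0.002]]
side 0.79 [ 0.707 -0.07   0.003] [0.06376565 0.00065736]
side tall_tin [[0.659, 0.297, 0.001]]
side spice_jar [[0.684, -0.269, 0.001]]
side small_bottle [[0.416, 0.362, -0.002]]
```

View pics/s5.png

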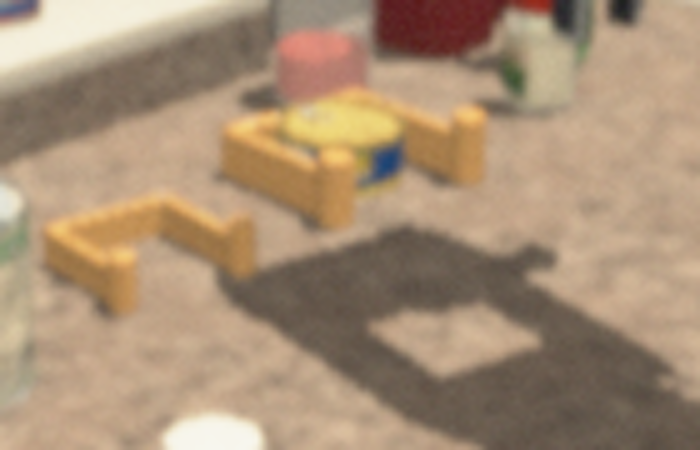

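The tin, at crop (345,140), stands flat inside the larger caddy against the rail, and the hand is clear.

```bash
python3 -c "
from workcell import arm
print(arm.finish_job())"
```

```text
the job is handed in; nothing more can be done
None
```

The flat tin is in the larger caddy, measured at about x 63 mm, y 0 mm, resting against the back rail. The other three things are where they stood to within a few mm, the hand is clear, and the job is handed in; no verdict came back.

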